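# Hold a spring clip gaping over the edge of a shop card

## Robot

A 6-joint arm with a two-finger parallel gripper is mounted at the origin on a cart in front of the work surface, level with it; the furniture and walls round the work are solid. World frame = base frame: x ahead of the robot, y to its left, z up, the work surface at z = 0. Lengths are in m, angles in degrees, forces in N, time in s.
With the tool pointing down it reaches from about 0.4 to 0.825 m from the base axis. Payload 7 kg.
Tool frame: the origin (TCP) lies midway between the tips of the shut fingers; the grasp point (between the pads) lies 19 mm behind it; z points along the fingers, y is the direction in which the jaws open and shut (so a half turn about z gives the same grasp; the last joint's range is limited). The gripper opens to 88 mm and grips with 3 to 60 N. Pads are 19 mm wide; open, the fingers measure 130 mm over their backs; the gripper's body (78 mm by 193 mm) begins 47 mm behind the grasp point.
Start: joints at [91.564, 20.546, 0.682, 0, -70.136, -16.507], TCP at [0.174, 0.652, 0.227] pointing down, gripper open.
Joint ranges: [-176.03, 176.03], [-82.01, 121.73], [-58.28, 71.71], [-173.87, 95.51], [-174.79, -0.11], [-173.66, 173.66]. Speed limits (degrees/s): [136.94, 136.94, 172.46, 180, 180, 180].

## Interface

Orientations are given as a 3x3 rotation matrix whose columns are the frame's x, y, z axes.
In Python, from rig import robot gives the robot as it stands. Calls block until the motion is done:
- robot.goto(position, orientation): joint-space move of the TCP to a pose.
- robot.servo_line(position, ori=None, speed=0.15): straight line of the TCP; ori=None keeps the orientation; speed is the mean speed in m/s.
- robot.movej(angles): joint-space move.
- robot.move_gripper(opening): opening from 0.0 (shut) to 1.0 (fully open); the grip force is fixed at half the most; returns when the fingers have stopped.
- robot.dwell(seconds).
- robot.ik(position, orientation): joint angles nearest the present ones, or None.
- robot.grab_frame(name): name is "scene" or "top"; returns (picture, depth): 384x512x3 uint8, red, green, blue; 384x512 float32, m along the optical axis (not along the pixel's ray), 0 where there is no reading.
- robot.camera_info(name): a dict with "vfov" (degrees; the focal length in pixels is half the picture's height over the tangent of half this angle, whatever the lens; pixels are square), "cx", "cy" (the principal point, pixels), "view" (4x4, takes a point from world to camera coordinates). Camera axes: x right, y down, z forward; pixel columns grow to the right and rows downward; lengths in m; the calibration is good to about 2 mm. A picture is of the moment at which its call begins. camera_info takes no time and is no camera call.
A pose or a line that the arm cannot do raises robot.Unreachable and nothing moves.
- robot.job_done(): hands the job in, once; it reports no verdict.
Readings, each from a call of its own:
- robot.read_t(): time.
- robot.read_qpos(): joint angles.
- robot.read_qvel(): joint speeds.
- robot.read_effort(): joint torques, N m.
- robot.read_position(): TCP position.
- robot.read_tcp_rot(): TCP orientation.
- robot.read_force(): force on the tool from outside, world axes, zero at the start.
- robot.read_ft_torque(): the same for the moment, N m.
- robot.read_grip_width(): opening from 0.0 (shut) to 1.0 (fully open).
Only numpy, scipy, OpenCV 4.12 (cv2) and the standard library are available. Lean on these libraries where they do the work, as an engineer would, in place of code of your own. Each camera call takes 0.05 s, during which the arm holds its last target.

## Task

Take the steel spring clip that stands on the counter by its two tails, squeeze it fully open and carry it to the wide, low card (not the tall, narrow one). Lower it, square to the card, over the middle of the card's top edge so that the edge stands about half-way up between the gaping jaws without being pinched or pressed on, and finish holding it just there, still squeezed wide open, so that a colleague can tuck in a second card. Do not shift the card stands, the soap, the matchbox or the ribbon spool.

Things in the scene. Friction and masses are not known exactly. Their poses are not given: they have to be found in the camera images.
- clip_grip (a point): Steel spring clip, 0.12 kg, 60 mm wide (y), 78 mm high, standing on its shut jaws, two flat tails up. Point midway between the tails, 60 mm above the clip's underside: squeeze here. x: tail to tail, the squeezing direction; z: up. Tails: 42 mm wide, from 36 mm above the underside up, splayed: 40 mm over the outside here, 54 mm at the top. Keep fingertips 38 mm or more above the underside (pivot pin).
- clip_mouth (a point): The clip's mouth, midway between its two jaw lips: 57 mm straight below clip_grip, 3 mm above the underside; y along the lips. Fully open, the lips stand 22 mm apart here (11 mm either side in x), 42 mm over the outside, with 24 mm of free height from here up to the 9 mm thick pivot pin. Squeezed, it stays symmetrical; opened while standing it sinks about 2 mm.
- clip_jaw (a joint): Opening of the jaws, each side, rad: 0 shut (at the start), 0.37 fully open at a stop, the tails then parallel and 17 mm over the outside. A spring shuts it: each finger presses with about 5 N to begin and 11 N to open it fully. Let go, it snaps shut.
- wide_card_edge (a point): Middle of the top edge of the wide, low card: a stiff upright pale card 110 mm wide and 4 mm thick with a plain brown panel on its front, standing in a 50 x 120 x 28 mm light wooden block. The edge is 115 mm above the counter. x: through the card's thickness; y: along the edge; z: up. Block and card are one loose thing of 0.6 kg.
- tall_card_edge (a point): Middle of the top edge of the tall, narrow card, 58 mm wide and 4 mm thick, its edge 165 mm above the counter, in a 50 x 68 x 28 mm wooden block; same axes. To be left alone. The two card stands trade places from one start to another.
- matchbox: Matchbox lying flat, 36 x 53 x 16 mm, origin at the centre of its underside. To be left alone.
- soap: Wrapped soap bar lying flat, 53 x 78 x 28 mm, origin at the centre of its underside. To be left alone.
- spool: Ribbon spool lying flat, 59 mm across, 26 mm high, origin at the centre of its underside. To be left alone.
There are look-alikes about, which are no part of the job. What is shaped like the part that bears clip_grip but orange or purple is not meant.

How it is judged:
By the outcome, as a careful person would: the job done as asked, in the order asked, and still so for the second after the job is handed in, while the arm keeps its last pose, push and grip.
It also fails if it takes over 37 s, if anything falls off the work surface, if the arm or the gripper's body presses on something with over 40 N, if the wrist force passes 120 N, or if a joint passes its speed limit or range.

## Working session

There is one attempt and no reset: what is moved stays moved. The work goes in short steps, each a Python script; the robot and the scene stay as the last script left them, time stands still between calls to the robot, and variables do not carry over. Pictures are saved under pics/ and viewed, and the job is handed in when it is done.

```bash
mkdir -p pics; ls; cat > h.py <<'E'
import numpy as np, cv2
from rig import robot
def grab(n,name):
    im,d=robot.grab_frame(n); np.savez(f'{name}.npz',im=im,d=d); cv2.imwrite(f'pics/{name}.png',im[:,:,::-1]); return im,d
def cloud(n,d):
    c=robot.camera_info(n); f=d.shape[0]/2/np.tan(np.radians(c['vfov']/2))
    v,u=np.mgrid[:d.shape[0],:d.shape[1]]
    P=np.stack([(u-c['cx'])/f*d,(v-c['cy'])/f*d,d,np.ones_like(d)],-1)
    W=P@np.linalg.inv(np.array(c['view'])).T
    W=W[...,:3]; W[d<=0]=np.nan
    return W
E
python3 - <<'E'
from h import *
for n in('scene','top'):
    im,d=grab(n,n+'0'); print(robot.camera_info(n))
print(robot.read_t(),robot.read_tcp_rot())
E
```

```text
pics
{'vfov': 44.20825946084748, 'cx': 259.0023641406141, 'cy': 194.50966662823635, 'view': array([[ 0.59918454, -0.80044123,  0.01648381, -0.36276318],
       [-0.53013661, -0.41210353, -0.74103027,  0.33499717],
       [ 0.59994422,  0.43527521, -0.67126927,  0.87577265],
       [ 0.        ,  0.        ,  0.        ,  1.        ]])}
{'vfov': 53.885403363861435, 'cx': 267.68621729491724, 'cy': 192.31450034262818, 'view': array([[ 0.02950616, -0.99928768,  0.02352683, -0.07353136],
       [-0.98219849, -0.03335386, -0.18486116,  0.49968508],
       [ 0.1855142 , -0.01765348, -0.982483  ,  0.91251058],
       [ 0.        ,  0.        ,  0.        ,  1.        ]])}
0.1 [[ 9.66148491e-01 -2.57986518e-01 -2.23062184e-04]
 [-2.57986561e-01 -9.66147371e-01 -1.48030838e-03]
 [ 1.66388663e-04  1.48774476e-03 -9.99998879e-01]]
```

View pics/scene0.png

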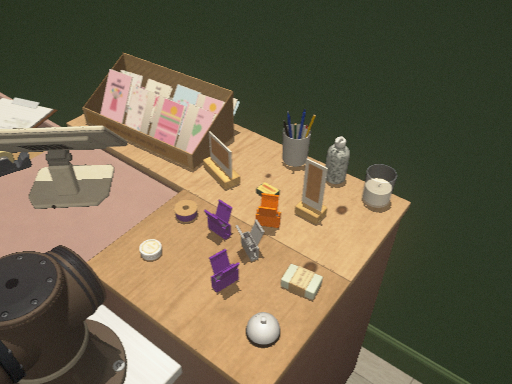

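View pics/top0.png

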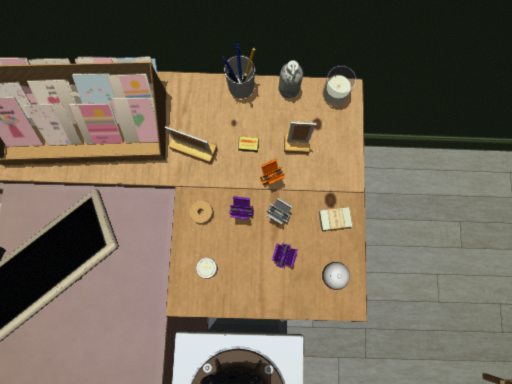

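The clip candidates are grey at scene (252,241) / top (280,211), purple at top (241,208) and (285,256), and orange at top (272,173). The steel one is the grey clip. The wide low card is at top (192,143) / scene (222,160), and the tall one is at top (299,136). I'll confirm with a crop and take measurements.

```bash
python3 - <<'E'
from h import *
a=np.load('top0.npz');s=np.load('scene0.npz')
A=cv2.resize(a['im'][110:280,150:350],None,fx=3.9,fy=3.4,interpolation=cv2.INTER_CUBIC)
cv2.imwrite('pics/cropt.png',cv2.resize(a['im'][115:265,155:355],None,fx=4,fy=4,interpolation=cv2.INTER_CUBIC)[:,:,::-1])
cv2.imwrite('pics/crops.png',cv2.resize(s['im'][125:275,190:340],None,fx=4,fy=4,interpolation=cv2.INTER_CUBIC)[:,:,::-1])
W=cloud('top',a['d']);S=cloud('scene',s['d'])
print('table',np.nanmedian(W[290:310,230:260,2]),np.nanmedian(S[240:250,290:300,2]) )
def rep(W,u0,u1,v0,v1,z0,z1,n):
    P=W[v0:v1,u0:u1].reshape(-1,3);P=P[(P[:,2]>z0)&(P[:,2]<z1)]
    r=cv2.minAreaRect(P[:,:2].astype(np.float32)*1000)
    print(n,len(P),'mean',P.mean(0).round(4),'rect',np.round(r[0],1),np.round(r[1],1),round(r[2],1),'zmax',P[:,2].max().round(4))
rep(W,260,300,190,232,.012,.1,'clip top'); rep(W,260,300,190,232,.06,.1,'clip top hi')
rep(S,235,270,215,265,.012,.1,'clip sc'); rep(S,235,270,215,265,.06,.1,'clip sc hi')
for W_,b,n in((W,(160,222,120,168),'wide top'),(S,(198,245,128,192),'wide sc')):
    rep(W_,*b,.1,.13,n+' edge');rep(W_,*b,.035,.13,n+' card');rep(W_,*b,.01,.031,n+' block')
rep(W,280,318,115,155,.15,.18,'tall')
for n,b in dict(orange=(255,290,155,187),purp1=(226,258,192,225),purp2=(270,302,240,272),match=(235,262,132,155),soap=(315,358,200,235),spool=(185,215,195,228)).items(): rep(W,*b,.006,.15,n)
E
```

```text
table 0.0003012062994184328 -0.0004894812180418207
clip top 401 mean [ 0.4546 -0.0882  0.0518] rect [452.  -86.5] [59.4 52.8] 60.2 zmax 0.0817
clip top hi 138 mean [ 0.4562 -0.0889  0.0728] rect [452.  -86.6] [41.  52.8] 60.2 zmax 0.0817
clip sc 612 mean [ 0.4647 -0.0898  0.0446] rect [446.5 -90. ] [198.1  61.9] 7.7 zmax 0.0805
clip sc hi 159 mean [ 0.4499 -0.0963  0.0729] rect [ 421.9 -111.3] [133.6  62.5] 37.7 zmax 0.0805
wide top edge 144 mean [0.6238 0.1459 0.1111] rect [624.4 146.1] [109.8   5.2] 71.1 zmax 0.118
wide top card 497 mean [0.6259 0.1605 0.077 ] rect [641.3 160.3] [ 99.7 130.7] 2.1 zmax 0.118
wide top block 588 mean [0.6154 0.1543 0.0255] rect [639.5 156.1] [147.8 108.8] 87.7 zmax 0.031
wide sc edge 137 mean [0.6216 0.1412 0.1092] rect [623.1 144.2] [115.1   9. ] 72.0 zmax 0.1173
wide sc card 974 mean [0.6454 0.1808 0.0704] rect [661.2 197.7] [225.3  99.7] 38.7 zmax 0.1173
wide sc block 622 mean [0.6296 0.1549 0.0236] rect [660.  188.2] [246.4 111.9] 43.3 zmax 0.031
tall 101 mean [ 0.6443 -0.1321  0.1605] rect [ 644.8 -132.1] [ 5.9 57.5] 0.6 zmax 0.1722
orange 405 mean [ 0.5531 -0.064   0.0504] rect [550.  -66.7] [53.  58.9] 27.5 zmax 0.0823
purp1 422 mean [0.4591 0.0092 0.0504] rect [456.6   9.9] [59.2 53. ] 87.5 zmax 0.0829
purp2 424 mean [ 0.3457 -0.1019  0.0511] rect [ 347.5 -100.8] [52.5 60.8] 76.8 zmax 0.082
match 274 mean [ 0.6392 -0.0011  0.0161] rect [640.2  -0.9] [52.8 36.9] 86.7 zmax 0.0212
soap 641 mean [ 0.4432 -0.2333  0.0262] rect [ 447.7 -242. ] [58.6 94.2] 11.0 zmax 0.0317
spool 396 mean [0.4504 0.1139 0.0258] rect [451.3 114. ] [57.5 56.9] 3.2 zmax 0.0312
```

View pics/cropt.png

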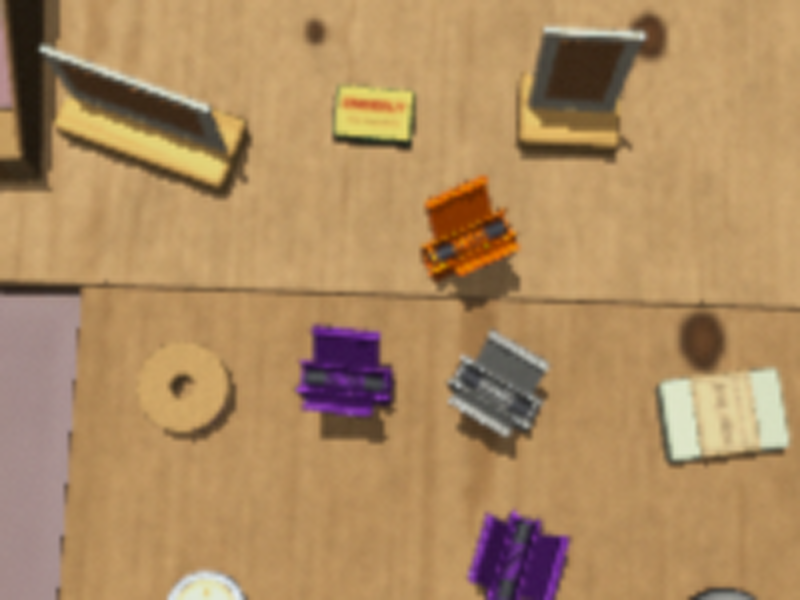

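View pics/crops.png

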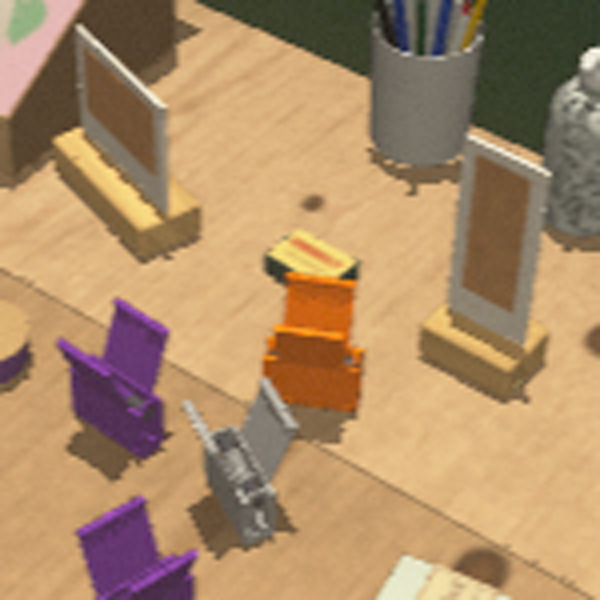

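The crop confirms the grey steel clip. Now I'll refine the numbers and check obstacle heights.

```bash
python3 - <<'E'
from h import *
a=np.load('top0.npz');s=np.load('scene0.npz')
W=cloud('top',a['d']);S=cloud('scene',s['d'])
c=np.array([.452,-.0866])
for n,C in(('top',W),('scene',S)):
    P=C.reshape(-1,3);P=P[np.isfinite(P).all(1)]
    m=(np.hypot(*(P[:,:2]-c).T)<.043)&(P[:,2]<.1)
    for z0,z1 in((.012,.1),(.06,.1),(.07,.085)):
        Q=P[m&(P[:,2]>z0)&(P[:,2]<z1)]
        r=cv2.minAreaRect(Q[:,:2].astype(np.float32)*1000);print(n,z0,len(Q),np.round(r,1) if 0 else r,Q[:,2].max())
    # tails along squeeze
    e=np.array([.868,-.497]);Q=P[m&(P[:,2]>.066)];u=(Q[:,:2]-c)@e; print('u hist',np.histogram(u,bins=np.arange(-.036,.037,.006))[0])
    # card edge line
    k=np.array([.624,.146]);m=(np.hypot(*(P[:,:2]-k).T)<.06)&(P[:,2]>.106)
    r=cv2.minAreaRect(P[m][:,:2].astype(np.float32)*1000);v=cv2.fitLine(P[m][:,:2].astype(np.float32),cv2.DIST_HUBER,0,.01,.01).ravel();print('card',r,v,np.degrees(np.arctan2(v[1],v[0])),np.percentile(P[m][:,2],[50,95]))
# height map coarse
P=np.concatenate([W.reshape(-1,3),S.reshape(-1,3)]);P=P[np.isfinite(P).all(1)]
xs=np.arange(-.0,.9,.05);ys=np.arange(.8,-.35,-.05)
print('y:   ',[round(y,2) for y in ys])
for x in xs[::-1]:
    row=[]
    for y in ys:
        q=P[(abs(P[:,0]-x)<.025)&(abs(P[:,1]-y)<.025),2]; row.append('%4d'%(1000*np.percentile(q,98)) if len(q)>3 else '   .')
    print('%.2f'%x,' '.join(row))
for nm in((.452,-.0866,-29.8),(.624,.146,-18.9)):
  for f in(0,180):
    t=np.radians(nm[2]+f);y=np.array([np.cos(t),np.sin(t),0]);z=np.array([0,0,-1.]);R=np.stack([np.cross(y,z),y,z],1)
    for h in(.041,.141,.23): print(nm,f,h,np.round(q,1) if (q:=robot.ik([nm[0],nm[1],h],R)) is not None else None)
E
```

```text
top 0.012 401 ((452.00408935546875, -86.51644897460938), (59.37635040283203, 52.821659088134766), 60.223350524902344) 0.08171058769078943
top 0.06 138 ((451.9731750488281, -86.57050323486328), (41.021453857421875, 52.821659088134766), 60.223350524902344) 0.08171058769078943
top 0.07 85 ((452.0346374511719, -86.51131439208984), (40.62605285644531, 52.93662643432617), 60.50881576538086) 0.08171058769078943
u hist [ 0 17 25  0  0  0  0  0  0 47 14  0]
card ((624.3920288085938, 146.08653259277344), (109.7905502319336, 5.177704811096191), 71.14105987548828) [0.32372057 0.94615275 0.6233789  0.14439115] 71.111916 [0.11438292 0.11721016]
scene 0.012 500 ((450.5227966308594, -89.56941223144531), (61.20534896850586, 53.71799850463867), 62.86077117919922) 0.0804529635211848
scene 0.06 149 ((450.80889892578125, -89.09828186035156), (44.289730072021484, 53.87566375732422), 61.71598815917969) 0.0804529635211848
scene 0.07 96 ((450.80889892578125, -89.09828186035156), (44.289730072021484, 53.87566375732422), 61.71598815917969) 0.0804529635211848
u hist [ 0 18 26  0  0  0  0  0  2 54 18  0]
card ((
[... 2890 characters left out ...]
6.4]
(0.452, -0.0866, -29.8) 0 0.23 [ 13.8  -0.3 -24.8   0.  -65.5 136.4]
(0.452, -0.0866, -29.8) 180 0.041 [ 13.8  12.9 -39.3   0.  -37.8 -43.6]
(0.452, -0.0866, -29.8) 180 0.141 [ 13.8   4.6 -32.4   0.  -52.9 -43.6]
(0.452, -0.0866, -29.8) 180 0.23 [ 13.8  -0.3 -24.8   0.  -65.5 -43.6]
(0.624, 0.146, -18.9) 0 0.041 [ 30.6  26.9 -16.1   0.  -47.  130.5]
(0.624, 0.146, -18.9) 0 0.141 [ 30.6  21.  -10.4   0.  -58.6 130.5]
(0.624, 0.146, -18.9) 0 0.23 [ 30.6  17.2  -3.6   0.  -69.1 130.5]
(0.624, 0.146, -18.9) 180 0.041 [ 30.6  26.9 -16.1   0.  -47.  -49.5]
(0.624, 0.146, -18.9) 180 0.141 [ 30.6  21.  -10.4   0.  -58.6 -49.5]
(0.624, 0.146, -18.9) 180 0.23 [ 30.6  17.2  -3.6   0.  -69.1 -49.5]
```

```bash
cat >> h.py <<'E'
def Rot(deg):
    t=np.radians(deg+180);y=np.array([np.cos(t),np.sin(t),0]);z=np.array([0,0,-1.]);return np.stack([np.cross(y,z),y,z],1)
def st(m=''): print(m,'t',round(robot.read_t(),2),'p',np.round(robot.read_position(),4),'F',np.round(robot.read_force(),1),'w',round(robot.read_grip_width(),3))
E
python3 - <<'E'
from h import *
p=robot.read_position()
R0=robot.read_tcp_rot()
robot.servo_line([p[0],p[1],.38],speed=.3);st()
x,y=.4515,-.0875; R=Rot(-29.4)
robot.goto([x,y,.38],R);st()
robot.goto([x,y,.13],R);st()
grab('scene','scene1');grab('top','top1')
E
```

```text
t 0.76 p [0.1738 0.6517 0.3803] F [ 0.3  1.3 -0.7] w 0.999
 t 3.54 p [ 0.4518 -0.087   0.3799] F [-0.3  0.2 -0. ] w 1.001
 t 4.53 p [ 0.4528 -0.0872  0.1311] F [0.2 0.  0.2] w 0.999
```

View pics/scene1.png

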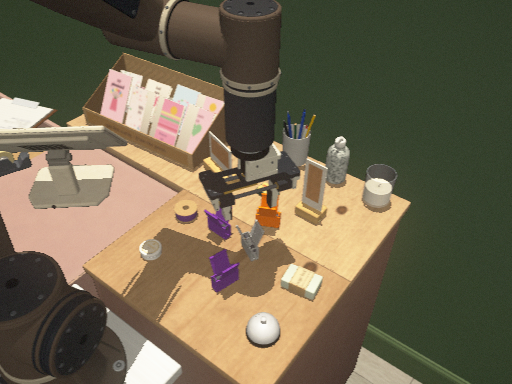

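The fingers straddle the grey clip at (250,242). Descending and squeezing.

```bash
python3 - <<'E'
from h import *
x,y=.4515,-.0875; R=Rot(-29.4)
robot.servo_line([x,y,.042],R,speed=.08);st('down')
grab('scene','scene2')
robot.move_gripper(0.0);st('shut')
robot.dwell(.3);st()
grab('scene','scene3')
E
python3 - <<'E'
import cv2,numpy as np
a=[cv2.resize(cv2.imread(f'pics/scene{i}.png')[175:300,190:290],None,fx=4,fy=4,interpolation=cv2.INTER_CUBIC) for i in(2,3)]
cv2.imwrite('pics/c23.png',np.hstack(a))
E
```

```text
down t 5.88 p [ 0.4519 -0.0874  0.0424] F [-1.2  0.9 -0.5] w 1.003
shut t 7.04 p [ 0.452  -0.0874  0.0423] F [0.8 0.5 5.5] w 0.185
 t 7.34 p [ 0.452  -0.0874  0.0423] F [0.5 0.3 5.2] w 0.186
```

View pics/c23.png

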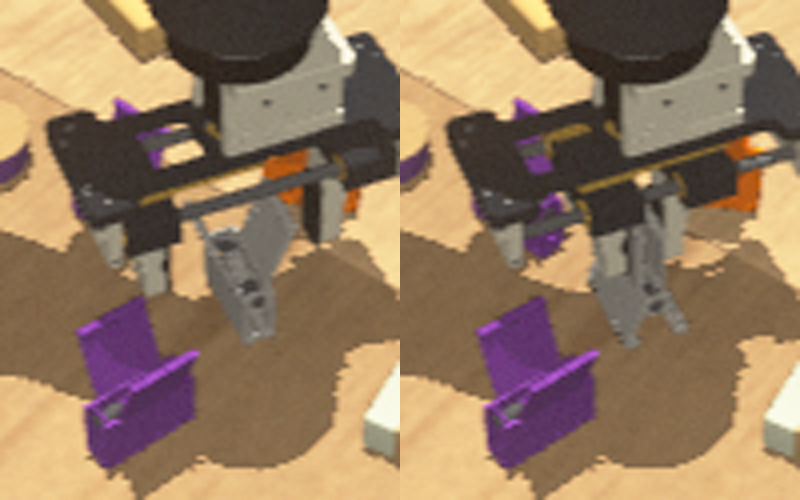

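The clip is fully open at about 16.4 mm over the tails. Lift and carry it above the wide card, then look.

```bash
python3 - <<'E'
from h import *
R=Rot(-29.4); p=robot.read_position()
robot.servo_line([p[0],p[1],.23],R,speed=.12);st('up')
R=Rot(-18.9)
robot.goto([.6238,.1452,.215],R);robot.dwell(.3);st('over')
im,d=grab('scene','scene4');grab('top','top4')
cv2.imwrite('pics/c4.png',cv2.resize(im[90:240,150:300],None,fx=4,fy=4,interpolation=cv2.INTER_CUBIC)[:,:,::-1])
E
```

```text
up t 9.11 p [ 0.4516 -0.0874  0.2293] F [-0.5 -1.  -0.6] w 0.184
over t 10.53 p [0.6237 0.1443 0.2157] F [-1.  -0.1 -1.8] w 0.187
```

View pics/c4.png

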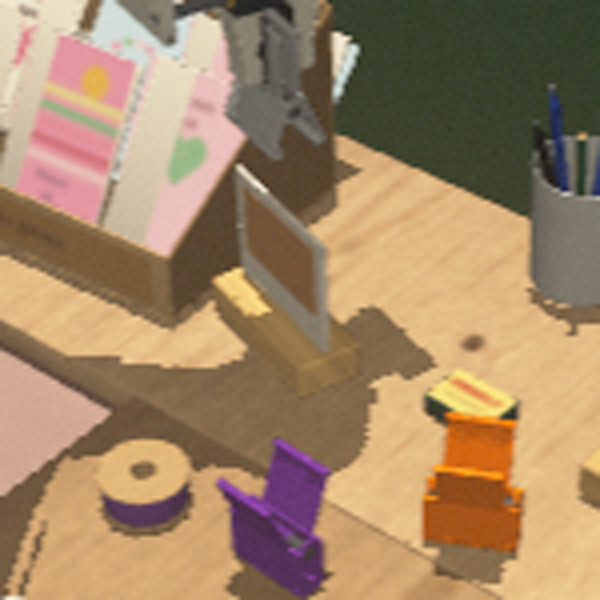

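View pics/top4.png

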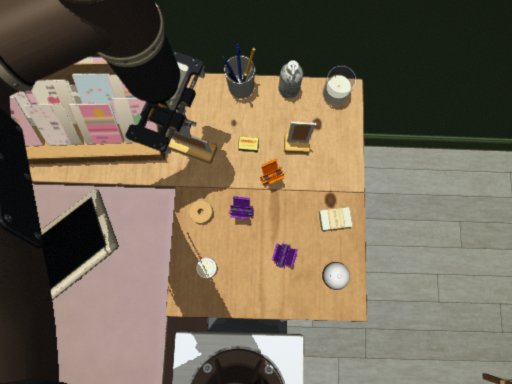

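The clip hangs open above the card in the scene picture: lips near crop (265,150), card edge crop (240,170)–(325,260). I'll measure both in the same frame.

```bash
python3 - <<'E'
from h import *
s=np.load('scene4.npz');S=cloud('scene',s['d']).reshape(-1,3);col=s['im'].reshape(-1,3).astype(int)
o=robot.read_position()
ex=np.array([np.cos(np.radians(-18.9)),np.sin(np.radians(-18.9))]);ey=np.array([-ex[1],ex[0]])
u=(S[:,:2]-o[:2])@ex;v=(S[:,:2]-o[:2])@ey
m=np.isfinite(S).all(1)&(abs(u)<.05)&(abs(v)<.045)
for z in np.arange(.145,.25,.006):
    k=m&(S[:,2]>=z)&(S[:,2]<z+.006)
    if k.sum(): print(round(z,3),k.sum(),'u',np.percentile(u[k],[2,50,98]).round(4),'v',np.percentile(v[k],[2,50,98]).round(4))
k=m&(S[:,2]>.13); print('zmin',np.sort(S[k,2])[:12].round(4))
# lips: lowest part
k=m&(S[:,2]>.13)&(S[:,2]<.170); print('lips',np.c_[u[k],v[k],S[k,2]].round(3)[np.argsort(u[k])][::6])
m=np.isfinite(S).all(1)&(abs(u)<.03)&(abs(v)<.075)&(S[:,2]>.108)&(S[:,2]<.125)
l=cv2.fitLine(np.c_[u[m],v[m]].astype(np.float32),cv2.DIST_HUBER,0,.01,.01).ravel()
print('edge u',np.percentile(u[m],[2,50,98]).round(4),'v',np.percentile(v[m],[1,99]).round(4),'ang',np.degrees(np.arctan2(l[0],l[1])),l)
w=np.histogram(S[m,2],bins=np.arange(.108,.126,.002));print(w[0])
E
```

```text
0.169 1 u [0.012 0.012 0.012] v [-0.0302 -0.0302 -0.0302]
0.175 47 u [-0.0223 -0.0192  0.0154] v [-0.0336 -0.0168  0.0252]
0.181 45 u [-0.0206 -0.0182  0.0151] v [-0.0327 -0.0173  0.0243]
0.187 47 u [-0.0216 -0.0168  0.0137] v [-0.0317 -0.0081  0.0274]
0.193 46 u [-0.0169 -0.0138  0.0108] v [-0.033  -0.0102  0.0237]
0.199 43 u [-0.0145 -0.0117  0.0075] v [-0.0338 -0.0215  0.0218]
0.205 48 u [-0.0119 -0.0072  0.0061] v [-0.032  -0.0183  0.0004]
0.211 23 u [-0.0103  0.0023  0.0056] v [-0.0311 -0.0198 -0.0052]
0.217 37 u [-0.0252 -0.0089  0.0225] v [-0.0242 -0.0125  0.0069]
0.223 51 u [-0.0257 -0.0087  0.0221] v [-0.0248 -0.0125  0.0109]
0.229 53 u [-0.0259 -0.0101  0.0223] v [-0.0223 -0.0118  0.0034]
0.235 42 u [-0.0268 -0.0096  0.0209] v [-0.0208 -0.0122  0.0054]
0.241 48 u [-0.0268 -0.009   0.0232] v [-0.0233 -0.0119  0.0074]
0.247 53 u [-0.0286 -0.0084  0.0236] v [-0.0237 -0.0116  0.0085]
zmin [0.1737 0.1757 0.1763 0.1765 0.1767 0.1768 0.1768 0.1769 0.177  0.177
 0.1773 0.1773]
lips []
edge u [-0.0028 -0.0004  0.0023] v [-0.0554  0.0536] ang 179.64635 [ 6.1723357e-03 -9.9998093e-01 -3.2442025e-04 -4.3515153e-03]
[ 9 20 18 22  6  1  0  0]
```

```bash
python3 - <<'E'
from h import *
R=Rot(-18.9);T=np.array([.6258,.1464])
robot.servo_line([*T,.19],R,speed=.06);robot.dwell(.2);st('above')
robot.servo_line([*T,.165],R,speed=.05);robot.dwell(.2);st('pre')
im,d=grab('scene','scene5')
cv2.imwrite('pics/c5.png',cv2.resize(im[90:200,180:270],None,fx=5.4,fy=5.4,interpolation=cv2.INTER_CUBIC)[:,:,::-1])
E
```

```text
above t 11.39 p [0.626  0.1465 0.1904] F [-0.3  0.4 -1.3] w 0.182
pre t 12.24 p [0.626  0.1465 0.1654] F [ 1.1  0.3 -1.2] w 0.186
```

View pics/c5.png

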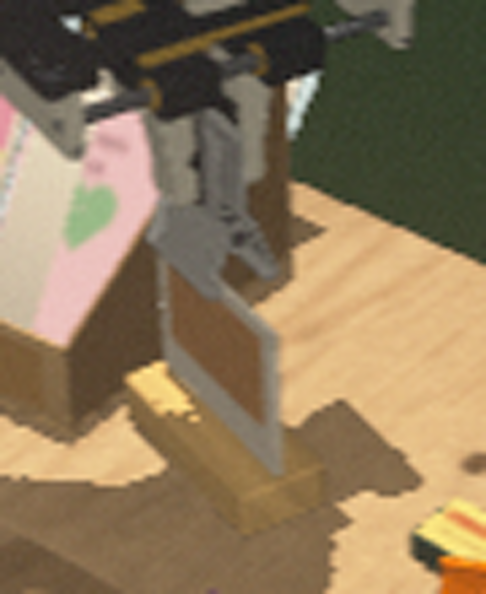

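The lips are just above the edge. The edge enters between the near lip (crop 200,280) and the far lip (crop 265,270). Lowering.

```bash
python3 - <<'E'
from h import *
R=Rot(-18.9);T=np.array([.6258,.1464])
robot.servo_line([*T,.1408],R,speed=.04);robot.dwell(.3);st('in')
im,d=grab('scene','scene6');grab('top','top6')
cv2.imwrite('pics/c6.png',cv2.resize(im[90:200,180:270],None,fx=5.4,fy=5.4,interpolation=cv2.INTER_CUBIC)[:,:,::-1])
S=cloud('scene',d).reshape(-1,3)
o=robot.read_position()
ex=np.array([np.cos(np.radians(-18.9)),np.sin(np.radians(-18.9))]);ey=np.array([-ex[1],ex[0]])
u=(S[:,:2]-o[:2])@ex;v=(S[:,:2]-o[:2])@ey
m=np.isfinite(S).all(1)&(abs(u)<.04)&(abs(v)<.075)
for z in np.arange(.05,.16,.006):
    k=m&(S[:,2]>=z)&(S[:,2]<z+.006)
    if k.sum(): print(round(z,3),k.sum(),'u',np.percentile(u[k],[2,50,98]).round(4),'v',np.percentile(v[k],[2,50,98]).round(4))
k=m&(S[:,2]>.106)&(S[:,2]<.122)&((v<-.036));print('edge right',np.percentile(u[k],[2,50,98]),v[k].min())
k=m&(S[:,2]>.106)&(S[:,2]<.122)&((v>.036));print('edge left',np.percentile(u[k],[2,50,98]),v[k].max())
E
```

```text
in t 13.35 p [0.6259 0.1464 0.1411] F [-0.3 -0.2 -1.8] w 0.185
0.05 43 u [-0.038  -0.0031  0.0011] v [-0.0565  0.0125  0.0738]
0.056 52 u [-0.0349 -0.0033 -0.0004] v [-0.0581  0.0103  0.0742]
0.062 52 u [-0.0365 -0.0034  0.0003] v [-0.0574  0.0126  0.0734]
0.068 45 u [-0.0295 -0.003  -0.0002] v [-0.0586  0.0011  0.0742]
0.074 27 u [-0.0213 -0.0026 -0.0001] v [-0.0587 -0.0171  0.0747]
0.08 18 u [-0.0045 -0.0032 -0.0014] v [-0.0586 -0.0359 -0.0138]
0.086 18 u [-0.0038 -0.0021 -0.0004] v [-0.0562 -0.0401 -0.0159]
0.092 19 u [-0.0046 -0.0029 -0.0008] v [-0.0573 -0.0358 -0.012 ]
0.098 41 u [-0.0217 -0.0031  0.0145] v [-0.0569 -0.0278  0.0243]
0.104 72 u [-0.0227 -0.0171  0.0149] v [-0.0558 -0.0189  0.0272]
0.11 54 u [-0.0191 -0.0148  0.0123] v [-0.0555 -0.0229  0.0266]
0.116 46 u [-0.0193 -0.015   0.0099] v [-0.0533 -0.012   0.0228]
0.122 44 u [-0.0156 -0.0119  0.009 ] v [-0.0324 -0.0163  0.0246]
0.128 34 u [-0.013  -0.0079  0.0061] v [-0.0323 -0.0172  0.0019]
0.134 32 u [-0.0124 -0.0059  0.0067] v [-0.0318 -0.0231 -0.0049]
0.14 27 u [-0.0248 -0.0089  0.0236] v [-0.0222 -0.0102  0.0082]
0.146 39 u [-0.0255 -0.0101  0.0197] v [-0.0236 -0.0124  0.0082]
0.152 42 u [-0.0258 -0.0086  0.0215] v [-0.0227 -0.012   0.0026]
0.158 43 u [-0.0266 -0.0093  0.023 ] v [-0.0251 -0.0115  0.0043]
edge right [-0.00353314 -0.00203501  0.00045151] -0.05869743073656836
edge left [-0.00115256 -0.00115256 -0.00115256] 0.05474983971199525
```

View pics/c6.png

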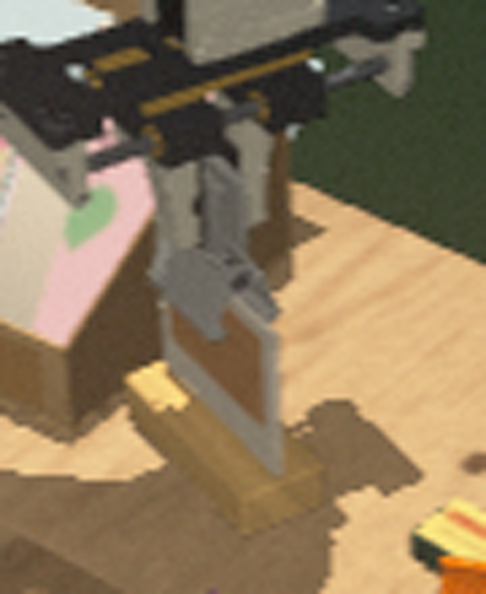

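The card is centred, no contact force shows, and the jaws are still wide open. Handing in.

```bash
python3 - <<'E'
from h import *
robot.dwell(.2);st('final');robot.job_done();st('after')
E
```

```text
final t 13.65 p [0.6258 0.1464 0.1408] F [ 0.1  0.6 -1.2] w 0.186
the job is handed in; nothing more can be done
the job is handed in; nothing more can be done
```

The job is handed in at 13.65 s of the 37 s allowed. I squeezed the grey steel clip fully open by its tails, carried it to the wide, low card and lowered it square over the middle of the top edge. The arm is still holding it there, open.

- **Opening:** the gripper reads 0.186, about 16.4 mm, against the stated 17 mm over the tails at the stop.
- **Height:** the card edge stands about 11–12 mm above the mouth, out of 24 mm of free height.
- **Centring:** the clip's centre and the card edge agree to about 1 mm through the card's thickness and along the edge. The angle was within about 0.4° when measured just before lowering.
- **Contact:** the wrist force was about −1.2 N vertically, which is the clip's own weight, so the card is not being pressed on.
- **Other objects:** in the last close-up the card and stand show no sign of having shifted. I did not re-measure the soap, matchbox, spool or tall card at the end, but nothing was carried near them at their height.
- **Disagreement:** the two cameras differed by about 1–3 mm on the clip and card positions. I placed the clip by comparing it with the card in a single camera, the scene view.

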